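Lock the citrus press shut with its pin

TASK

The citrus press is to be put away locked. Push its lever fully down, then slide the loose locking pin from the robot's side through the front ear of the bracket, the lever and the rear ear until the pin's handle butts against the front ear. Let go, leave the lever down with the pin fully home, and leave the brush, fruit bowl and mug where they are.

Things in the scene. Friction and masses are not known exactly. Their poses are not given: they have to be found in the camera images.
- press: Fixed aluminium citrus press. Origin on the worktop; x across it, away from the robot (pin's way in; yaw within 0.3 rad), y along it, z up. Base plate 110 (x) by 250 mm (y -100 to +150), 15 thick. Hinge posts at y +120, hinge axis along x at height 85; posts end at 105. Cup 82 mm wide, top at 55, at y +45. Bracket at y -55: two upright ears, each 10 mm thick (x), 44 wide (y), top at 105.
- bracket_hole (a point): Midpoint between the two ears on the axis of their round 16 mm through-holes, at (0, -55, 85) mm in the press frame; axes as the press, hole axis = x. The front ear's outer face, where the pin enters, is 22 mm from here towards the robot; the rear ear's outer face 22 mm beyond. The 24 mm gap between the ears takes the lever.
- lever (a joint): Angle of the steel lever (rad): 0 = fully down on its stop, level, its hole in line with the ears' holes; grows as the handle end is raised (at most 1.0; starts at 0.45 to 0.85). The stiff hinge stays where it is left; a few N at the grip push it down.
- lever_grip (a point): Middle of the top face of the lever's black grip, a box 30 mm wide (x), 90 long, 26 thick at the lever's free (-y) end; 275 mm from the hinge axis, 13 mm above the lever's centre line. With the lever down it is at (0, -155, 98) mm in the press frame. Axes turn with the lever: y along it towards the hinge.
- lever_hole (a point): Centre of the 18 mm hole through the 12 mm thick steel lever, 175 mm from the hinge axis; axis along x. With the lever down it coincides with bracket_hole.
- pin: Loose locking pin lying left or right of the press, 122 mm long, 120 g: black square handle 60 mm long, 24 by 24 mm, then coaxial a round steel shaft 12 mm thick, 62 long with tapered nose. Origin: centre of the handle, on the axis (12 mm above the worktop as it lies); x along the axis towards the nose. The handle's end face (shoulder), where the shaft starts, is at x +30 mm.
- pin_tip (a point): End of the pin's tapered nose, 92 mm from the handle's centre on the axis. With the pin home it stands 18 mm beyond the rear ear's outer face.
- brush: Bystander: pastry brush 190 mm long lying on the worktop, on the side of the press where the pin is not.
- fruit_bowl: Bystander: white bowl, 170 mm wide, with three oranges, 84 mm high, beyond the press. Origin at the centre of its underside.
- mug: Bystander: white mug, 80 mm wide and 92 mm high, beyond the press. Origin at the centre of its underside.
There are look-alikes about, which are no part of the job. Several things have the shape of the pin; the one meant has the colours described above.

How it is judged:
By the outcome, as a careful person would: the job done as asked, in the order asked, and still so for the second after the job is handed in, with the robot touching nothing.
It also fails if it takes over 58 s, if anything falls off the work surface, if the arm or the gripper's body presses on something with over 40 N, if the wrist force passes 120 N, or if a joint passes its speed limit or range.

ROBOT

A 6-joint arm with a two-finger parallel gripper is mounted at the origin on the work surface. World frame = base frame: x ahead of the robot, y to its left, z up, the work surface at z = 0. Lengths are in m, angles in degrees, forces in N, time in s.
With the tool pointing down it reaches from about 0.375 to 0.9 m from the base axis. Payload 3.1 kg.
Tool frame: the origin (TCP) lies between the finger pads; the fingertips stand 11 mm ahead of it and the grasp point (between the pads) lies 8 mm behind it; z points along the fingers, y is the line along which they close (so a half turn about z gives the same grasp; the last joint's range is limited). The gripper opens to 87 mm and grips with 3 to 60 N. Pads are 19 mm wide; open, the fingers measure 117 mm over their backs; the gripper's body (75 mm by 190 mm) begins 51 mm behind the grasp point.
Start: joints at [-85.858, 30.224, 82.088, -0, 67.689, -10.227], TCP at [0.155, -0.605, 0.234] pointing down, gripper open.
Joint ranges: [-176.69, 176.69], [-43.24, 126.21], [12.49, 139.97], [-82, 262], [0, 151.66], [-163.58, 163.58]. Speed limits (degrees/s): [159.86, 159.86, 180, 180, 180, 180].

INTERFACE

Orientations are given as a 3x3 rotation matrix whose columns are the frame's x, y, z axes.
In Python, from rig import bot, viewer, workorder, models gives the robot as it stands.
- The arm moves only by the shell command python3 -m jog 'ROWS'. ROWS is JSON, a list of rows, each a list of 7 numbers: the opening, from 0 (shut) to 1 (fully open), then the shift along the tool's x, y, z in m, then the turn, a rotation vector about the tool's x, y, z in degrees. In form: [[claw, x, y, z, ax, ay, az], ...]. A call has 1 to 20 rows; each row is the pose to reach, as a shift and turn from the pose commanded when the call began, along the tool's axes at that moment; what a row does not reach only later rows make up. A row lasts 1/8 s, in which the tool goes at most 62.5 mm and 10.7 degrees, less where a joint would pass 70% of its speed; a pose out of reach is approached as far as the arm can. A call with a gripper value outside its range is refused whole. The fingers move at their own pace and stop on an object; the grip force is fixed at half the most. Time passes only in rows, so rows that repeat a pose let the fingers close. It gives the time, the measured TCP pose, the force, the opening and the grip force at its end, in the units of the state.
- bot.read_state(): the state, without advancing time (a new reading comes with each control period).
- viewer.capture(name): name is "scene" or "side" or "wrist"; returns (picture, depth): 480x640x3 uint8, blue, green, red; 480x640 float32, m along the optical axis (not along the pixel's ray), 0 where there is no reading.
- viewer.camera_info(name): a dict with "fx", "fy", "cx", "cy" (pixels), "world_to_cam" (4x4, takes a point from world to camera coordinates). Camera axes: x right, y down, z forward; pixel columns grow to the right and rows downward; lengths in m; the calibration is good to about 2 mm. A picture is of the moment at which its call begins: read the wrist's pose just before it. camera_info takes no time and is no camera call; for the wrist camera it gives the pose at the moment of the call.
- workorder.hand_in(): hands the job in; it is judged then, once.
Trained networks look in the newest picture that a camera, given by its name, has taken for a name from the list of things; names that differ only in an ending like _2 or _b are one class to them, and where a whole thing is asked for, a point or a joint stands for the part that bears it (a point fixed in the world has none). Each returns a list of dicts, best first, with "p" (0 to 1); they miss things now and then, are a little off and sometimes report something else, mostly with a low value. They report only what shows in the picture. A call takes as long as a camera call. They do not tell look-alikes from the thing itself.
- models.outline_of(camera, thing): "mask" (480x640 bool, what is visible of it).
- models.tip_of(camera, thing): "xyz" ([x, y, z] in m, in world coordinates, good to about 4 mm: a listed point, or the origin of a listed thing).
The state is a dict: "time_s": time; "joint_positions": joint angles; "qvel": joint speeds; "tau": joint torques, N m; "position": TCP position; "tcp_rot": TCP orientation; "force": force on the tool from outside, world axes, zero at the start; "moment": the same for the moment, N m; "opening": opening from 0.0 (shut) to 1.0 (fully open); "grasp_force": force on a finger pad.
Only numpy, scipy, OpenCV 4.12 (cv2) and the standard library are available. Lean on these libraries where they do the work, as an engineer would, in place of code of your own. Each camera call takes 0.05 s, during which the arm holds its last target. There are 200 camera calls.

## Working session

There is one attempt and no reset: what is moved stays moved. The work goes in short steps, Python scripts to look and compute and a shell command to move; the robot and the scene stay as the last step left them, time stands still between calls to the robot, and variables do not carry over. Pictures are saved under pics/ and viewed, at most 10 in all, crops included, and the job is handed in when it is done.

```bash
ls; mkdir -p pics
python3 - <<'E'
from rig import bot, viewer, workorder, models
import cv2,numpy as np
s=bot.read_state();print(s)
for c in ["scene","side"]:
    im,d=viewer.capture(c);cv2.imwrite(f"pics/{c}0.png",im)
    np.save(f"{c}_d.npy",d)
    print(c,np.round(viewer.camera_info(c)["world_to_cam"],3).tolist())
    for t in ["press","bracket_hole","lever_grip","lever_hole","pin","pin_tip","brush"]:
        for r in models.tip_of(c,t)[:4]: print(t,round(r["p"],2),np.round(r["xyz"],3))
E
```

```text
pics
{'time_s': 0.0, 'joint_positions': array([-8.58577601e+01,  3.02785812e+01,  8.21579116e+01, -4.04395309e-04,
        6.76901807e+01, -1.02281416e+01]), 'qvel': array([ 0.0362417 , -0.05898299,  0.08311288,  0.00315839, -0.06355877,
        0.00645771]), 'tau': array([-1.63658209e-03, -4.40044284e+01, -1.76590115e+01,  6.32185838e-02,
        5.81821008e-02, -1.62730912e-04]), 'position': array([ 0.15508242, -0.60470122,  0.23256729]), 'tcp_rot': array([[ 9.68710955e-01,  2.48191577e-01, -1.66209762e-04],
       [ 2.48191332e-01, -9.68708523e-01,  2.20462133e-03],
       [ 3.86159630e-04, -2.17689265e-03, -9.99997556e-01]]), 'force': array([ 0.52069625,  0.22641993, -0.17907161]), 'moment': array([-0.03262494, -0.00826924,  0.0122495 ]), 'grasp_force': 0.0, 'opening': 0.9947019076370235}
scene [[0.889, 0.459, -0.001, -0.509], [0.362, -0.702, -0.613, -0.067], [-0.282, 0.544, -0.79, 1.324], [0.0, 0.0, 0.0, 1.0]]
press 0.61 [0.618 0.056 0.005]
bracket_hole 0.92 [ 0.612 -0.001  0.084]
lever_grip 0.64 [ 0.596 -0.053  0.242]
lever_grip 0.28 [0.704 0.343 0.002]
lever_grip 0.19 [0.616 0
[... 214 characters left out ...]
83 0.157 0.013]
pin_tip 0.65 [0.501 0.441 0.013]
pin_tip 0.65 [0.319 0.356 0.008]
brush 0.75 [ 0.422 -0.316  0.001]
side [[-0.931, -0.365, 0.009, 0.508], [-0.192, 0.469, -0.862, 0.125], [0.31, -0.804, -0.507, 1.305], [0.0, 0.0, 0.0, 1.0]]
press 0.71 [ 0.618  0.053 -0.002]
press 0.28 [0.613 0.026 0.181]
bracket_hole 0.68 [ 0.607 -0.003  0.084]
lever_grip 0.77 [ 0.598 -0.055  0.24 ]
lever_hole 0.57 [0.615 0.024 0.18 ]
pin 0.87 [0.446 0.36  0.01 ]
pin 0.78 [0.462 0.522 0.014]
pin 0.7 [0.32  0.449 0.013]
pin 0.57 [0.396 0.254 0.008]
pin_tip 0.94 [0.323 0.355 0.011]
pin_tip 0.83 [0.501 0.442 0.011]
pin_tip 0.69 [0.529 0.314 0.01 ]
pin_tip 0.69 [0.384 0.16  0.016]
brush 0.73 [ 0.426 -0.316 -0.002]
```

View pics/scene0.png

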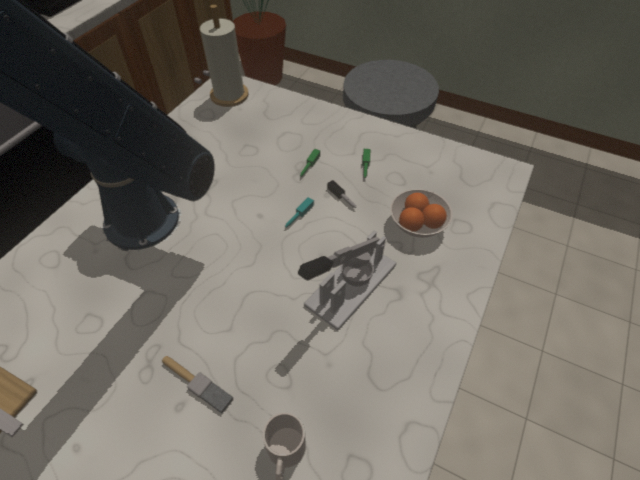

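```bash
cat > h.py <<'E'
import numpy as np
from rig import viewer
def proj(c,p):
    i=viewer.camera_info(c);q=i["world_to_cam"]@np.r_[p,1]
    return np.round([i["fx"]*q[0]/q[2]+i["cx"],i["fy"]*q[1]/q[2]+i["cy"]],1)
E
python3 - <<'E'
from h import *
import cv2
for p in [(.316,.447,.012),(.395,.25,.012),(.444,.358,.012),(.465,.523,.012),(.61,-.002,.085),(.597,-.054,.241)]: print(p,proj("scene",p),proj("side",p))
im=cv2.imread("pics/scene0.png")
E
```

```text
(0.316, 0.447, 0.012) [312.7 157.1] [352.2 398.2]
(0.395, 0.25, 0.012) [305.  206.4] [346.8 319.5]
(0.444, 0.358, 0.012) [336.6 188.2] [302.1 346.9]
(0.465, 0.523, 0.012) [365.4 157.2] [251.1 404.9]
(0.61, -0.002, 0.085) [333.5 287.4] [296.5 211.2]
(0.597, -0.054, 0.241) [318.1 262.8] [310.1 141.2]
```

The pin-shaped candidates in the scene picture are green at (312,157), green at (366,157), teal at (305,206) and black with a grey shaft at (337,188). I choose the black one at (337,188), about (0.444, 0.358), and check it with a crop.

```bash
python3 - <<'E'
import cv2,numpy as np
a=cv2.resize(cv2.imread("pics/scene0.png")[140:340,270:410],None,fx=3,fy=3,interpolation=3)[:600]
b=cv2.imread("pics/side0.png")[110:430,230:390]
b=cv2.resize(b,None,fx=1.87,fy=1.87,interpolation=3)[:600]
h=min(len(a),len(b));cv2.imwrite("pics/crop1.png",np.hstack([a[:h],b[:h]]))
E
python3 - <<'E'
from rig import models,viewer
import numpy as np
for c in ["scene","side"]:
    viewer.capture(c)
    for t in ["mug","fruit_bowl"]: print(c,t,[(round(r["p"],2),np.round(r["xyz"],3)) for r in models.tip_of(c,t)[:2]])
E
```

```text
scene mug [(0.88, array([ 0.673, -0.342,  0.002]))]
scene fruit_bowl [(0.69, array([ 0.706,  0.343, -0.001]))]
side mug [(0.62, array([ 0.674, -0.34 , -0.001]))]
side fruit_bowl [(0.72, array([ 0.704,  0.343, -0.002]))]
```

View pics/crop1.png

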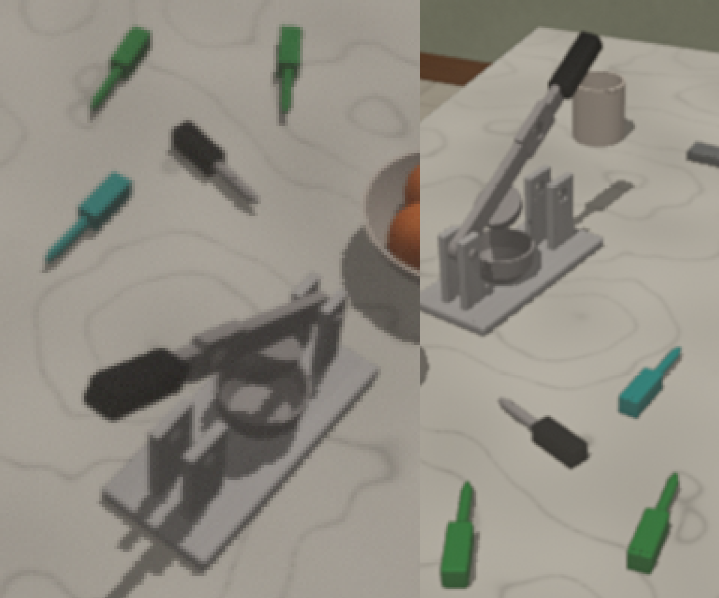

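The crop shows a black square handle with a steel tapered shaft; the other three are green or teal, so the choice stands. The lever is raised and the ears' holes are clear. I move to a viewing pose above the robot's side of the press.

```bash
python3 -m jog '[[0,0,0,-0.06,0,0,-10],[0,0.496,-0.466,-0.167,0,0,-155],[0,0.496,-0.466,-0.167,0,0,-155],[0,0.496,-0.466,-0.167,0,0,-155],[0,0.496,-0.466,-0.167,0,0,-155],[0,0.496,-0.466,-0.167,0,0,-155],[0,0.496,-0.466,-0.167,0,0,-155],[0,0.496,-0.466,-0.167,0,0,-155],[0,0.496,-0.466,-0.167,0,0,-155],[0,0.496,-0.466,-0.167,0,0,-155],[0,0.496,-0.466,-0.167,0,0,-155],[0,0.496,-0.466,-0.167,0,0,-155],[0,0.496,-0.466,-0.167,0,0,-155],[0,0.496,-0.466,-0.167,0,0,-155],[0,0.496,-0.466,-0.167,0,0,-155],[0,0.496,-0.466,-0.167,0,0,-155],[0,0.496,-0.466,-0.167,0,0,-155],[0,0.496,-0.466,-0.167,0,0,-155],[0,0.496,-0.466,-0.167,0,0,-155]]'
cat >> h.py <<'E'
from rig import bot,models
def look(n,things):
    s=bot.read_state();i=viewer.camera_info("wrist");im,d=viewer.capture("wrist")
    import cv2;cv2.imwrite(f"pics/{n}.png",im);np.savez(f"{n}.npz",d=d,T=i["world_to_cam"],K=[i["fx"],i["fy"],i["cx"],i["cy"]])
    print(s["time_s"],s["position"],np.degrees(np.arctan2(s["tcp_rot"][1,0],s["tcp_rot"][0,0])),s["tcp_rot"][2],s["joint_positions"].round(1),s["force"].round(1))
    print(np.linalg.inv(i["world_to_cam"]).round(3).tolist())
    for t in things:
        for r in models.tip_of("wrist",t)[:3]: print(t,round(r["p"],2),np.round(r["xyz"],4))
E
python3 -c "
from h import *
look('w1',['press','bracket_hole','lever_grip','lever_hole','pin','pin_tip'])"
```

```text
time_s: 3.48
position: [0.5199, -0.031, 0.4006]
tcp_rot: [[-0.983, 0.185, 0.0], [0.185, 0.983, 0.0], [-0.0, 0.0, -1.0]]
force: [-0.1, 0.7, -0.8]
opening: 0.007
grasp_force: 0.0
3.475 [ 0.51994212 -0.03100461  0.40056356] 169.3333018294889 [-2.08412033e-05  8.14462184e-06 -1.00000000e+00] [-15.7  12.8  82.9   0.   84.3 -95.1] [-0.1  0.7 -0.8]
[[0.185, 0.953, 0.24, 0.455], [0.983, -0.179, -0.045, -0.017], [0.001, 0.245, -0.97, 0.552], [0.0, 0.0, 0.0, 1.0]]
press 0.71 [ 0.6171  0.0484 -0.0007]
bracket_hole 0.93 [ 0.6075 -0.0018  0.0869]
pin 0.91 [0.4388 0.3504 0.0095]
pin 0.79 [0.3931 0.2523 0.0142]
pin_tip 0.9 [0.5235 0.3127 0.0149]
pin_tip 0.85 [0.3833 0.1548 0.0089]
```

View pics/w1.png

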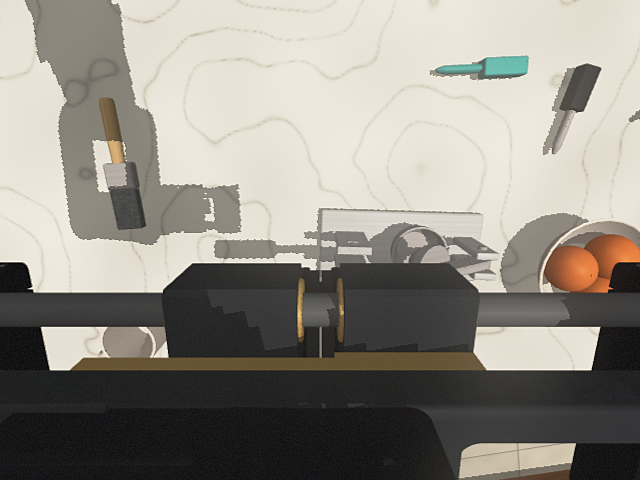

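The wrist view shows the fingers mid-frame, the press's front base edge from (320,209) to (481,213), the black pin at (575,105) and the teal one at (480,68). The base edge will give the press yaw and origin.

```bash
cat >> h.py <<'E'
def ray(npz,u,v,z):
    f=np.load(npz);fx,fy,cx,cy=f["K"];M=np.linalg.inv(f["T"]);d=M[:3,:3]@[(u-cx)/fx,(v-cy)/fy,1];o=M[:3,3];return o+d*(z-o[2])/d[2]
E
python3 - <<'E'
from h import *
import cv2
im=cv2.imread("pics/w1.png");g=cv2.cvtColor(im,6).astype(float)
gy=cv2.Sobel(cv2.GaussianBlur(g,(0,0),1),-1,0,1)
us=np.arange(328,476,3);vs=[195+np.abs(gy[195:225,u]).argmax() for u in us]
print(vs)
P=np.array([ray("w1.npz",u,v,.015) for u,v in zip(us,vs)])
k=np.polyfit(P[:,1],P[:,0],1);r=P[:,0]-np.polyval(k,P[:,1]);m=abs(r)<.0015;k=np.polyfit(P[m,1],P[m,0],1);yaw=-np.arctan(k[0]);print("yaw",np.degrees(yaw),m.sum(),k)
gx=cv2.Sobel(cv2.GaussianBlur(g,(0,0),1),-1,1,0)
for v in (213,216,219,222): print(v,305+np.abs(gx[v,305:335]).argmax(),470+np.abs(gx[v,470:495]).argmax())
A,B=ray("w1.npz",319.5,210,.015),ray("w1.npz",481.5,213.5,.015);print(A,B,np.linalg.norm(A-B))
d=np.load("w1.npz")["d"];print(d[215:225:5,340:470:20])
# full point cloud heights of pin handle
f=np.load("w1.npz");fx,fy,cx,cy=f["K"];M=np.linalg.inv(f["T"])
mask=models.outline_of("wrist","pin")
for q in mask[:3]:
    v,u=np.nonzero(q["mask"]);z=d[v,u];W=(M[:3,:3]@np.array([(u-cx)/fx*z,(v-cy)/fy*z,z])).T+M[:3,3]
    print(q["p"],u.mean(),v.mean(),np.median(W,0),np.percentile(W[:,2],[10,50,90]))
    t=W[W[:,2]>.018,:2]; 
    if len(t): print("handle top",len(t),cv2.minAreaRect((t*1000).astype(np.float32)))
E
```

```text
[np.int64(207), np.int64(208), np.int64(207), np.int64(208), np.int64(208), np.int64(208), np.int64(208), np.int64(208), np.int64(208), np.int64(208), np.int64(208), np.int64(208), np.int64(208), np.int64(208), np.int64(209), np.int64(209), np.int64(209), np.int64(209), np.int64(209), np.int64(209), np.int64(209), np.int64(209), np.int64(224), np.int64(223), np.int64(223), np.int64(222), np.int64(223), np.int64(224), np.int64(224), np.int64(224), np.int64(224), np.int64(210), np.int64(210), np.int64(210), np.int64(210), np.int64(210), np.int64(211), np.int64(211), np.int64(211), np.int64(211), np.int64(211), np.int64(211), np.int64(211), np.int64(211), np.int64(211), np.int64(211), np.int64(211), np.int64(211), np.int64(212), np.int64(212)]Traceback (most recent call last):
  File "<stdin>", line 8, in <module>
    raise TypeError("expected non-empty vector for x")
TypeError: expected non-empty vector for x
```

Run:
```python
from h import *
import cv2
im=cv2.imread("pics/w1.png");g=cv2.cvtColor(im,6).astype(float)
gy=cv2.Sobel(cv2.GaussianBlur(g,(0,0),1),-1,0,1)
us=np.arange(328,476,3);vs=np.array([195+np.abs(gy[195:225,u]).argmax() for u in us]);m=vs<215
P=np.array([ray("w1.npz",u,v,.0) for u,v in zip(us[m],vs[m])])
k=np.polyfit(P[:,1],P[:,0],1);print("yaw",np.degrees(-np.arctan(k[0])),k)
print("cols",g[200:222,345].astype(int),g[200:222,450].astype(int))
gx=cv2.Sobel(cv2.GaussianBlur(g,(0,0),1),-1,1,0)
for v in (210,213,216,219,222): print(v,305+np.abs(gx[v,305:335]).argmax(),470+np.abs(gx[v,470:495]).argmax())
for z in (0,.015):
    A,B=ray("w1.npz",319.5,208,z),ray("w1.npz",481.5,212,z);print(z,A,B,np.linalg.norm(A-B))
f=np.load("w1.npz");d=f["d"];fx,fy,cx,cy=f["K"];M=np.linalg.inv(f["T"])
for q in models.outline_of("wrist","pin")[:3]:
    v,u=np.nonzero(q["mask"]);z=d[v,u];W=(M[:3,:3]@np.array([(u-cx)/fx*z,(v-cy)/fy*z,z])).T+M[:3,3]
    print(q["p"],u.mean(),v.mean(),np.median(W,0),np.percentile(W[:,2],[10,50,90]))
    t=W[W[:,2]>.018,:2]
    if len(t): print("handle top",len(t),cv2.minAreaRect((t*1000).astype(np.float32)))
```

```text
yaw -12.342289647323636 [0.21880857 0.55060729]
cols [213 219 224 225 228 229 230 235 218 130 171 198 214 214 210 211 209 211
 211 206 209 208] [228 230 230 231 230 231 230 229 230 231 234 244 138 168 199 212 217 214
 215 215 215 211]
210 318 471
213 318 480
216 317 483
219 317 483
222 317 483
0 [ 0.54438138 -0.03499457  0.        ] [0.5974638  0.21277764 0.        ] 0.25339457860146314
0.015 [ 0.54193977 -0.03451577  0.015     ] [0.59357922 0.20652111 0.015     ] 0.24650640830171308
0.7 575.4625810253389 99.15674720094285 [0.45251541 0.34725483 0.02006681] [0.00674586 0.02006681 0.02487324]
handle top 973 ((485.45404052734375, 185.8689422607422), (106.62650299072266, 397.1024169921875), 6.387852668762207)
0.7 587.77760279965 256.1014873140857 [0.67121271 0.33599368 0.0619409 ] [0.02750295 0.0619409  0.08026144]
handle top 5459 ((613.7068481445312, 179.17080688476562), (487.8507385253906, 133.56787109375), 66.3152084350586)
0.58 490.8154719659333 67.40454222853087 [0.39237838 0.23513971 0.02275218] [0.01383526 0.02275218 0.0249251 ]
handle top 921 ((409.91680908203125, 129.7683563232422), (44.38074493408203, 304.32720947265625), 8.580802917480469)
```

Press frame: yaw ≈ -12.3°, origin ≈ (0.621, 0.050), bracket hole ≈ (0.610, -0.003). This agrees with the networks. Next I push the lever down along its arc with the closed fingers.

```bash
python3 -m jog '[[0,-0.04,-0.003,0.05,0,0,0],[0,-0.081,-0.007,0.1,0,0,0],[0,-0.081,-0.007,0.12,0,0,0],[0,-0.081,-0.007,0.135,0,0,0],[0,-0.081,-0.011,0.15,0,0,0],[0,-0.081,-0.018,0.165,0,0,0],[0,-0.081,-0.027,0.18,0,0,0],[0,-0.081,-0.034,0.195,0,0,0],[0,-0.081,-0.041,0.21,0,0,0],[0,-0.081,-0.045,0.225,0,0,0],[0,-0.081,-0.049,0.24,0,0,0],[0,-0.08,-0.052,0.255,0,0,0],[0,-0.08,-0.054,0.27,0,0,0],[0,-0.08,-0.056,0.28,0,0,0],[0,-0.08,-0.056,0.285,0,0,0],[0,-0.08,-0.056,0.285,0,0,0]]'
```

```text
time_s: 5.88
position: [0.5877, -0.1004, 0.115]
tcp_rot: [[-0.983, 0.184, -0.001], [0.184, 0.983, 0.001], [0.002, 0.0, -1.0]]
force: [0.2, -0.1, 0.3]
opening: 0.004
grasp_force: 0.0
```

```bash
python3 -m jog '[[0,0,0,0.003,0,0,0],[0,0,0,0.006,0,0,0]]'; python3 -m jog '[[0,0,0,0.002,0,0,0],[0,0,0,0.004,0,0,0]]'
```

```text
time_s: 6.12
position: [0.5882, -0.1007, 0.1098]
tcp_rot: [[-0.983, 0.184, 0.0], [0.184, 0.983, -0.0], [-0.0, -0.0, -1.0]]
force: [-1.0, -0.9, 2.8]
opening: 0.009
grasp_force: 0.8
time_s: 6.38
position: [0.5883, -0.1007, 0.1091]
tcp_rot: [[-0.983, 0.184, 0.0], [0.184, 0.983, -0.001], [-0.001, -0.001, -1.0]]
force: [-8.4, 1.8, 29.7]
opening: 0.006
grasp_force: 15.2
```

The grip top now sits at 0.098 m with 30 N on the stop, so the lever is fully down. I back off and look at the press and the pin.

```bash
python3 -m jog '[[0,0,0,-0.06,0,0,0],[0,0,0,-0.12,0,0,0],[0.6,0.164,0.071,-0.22,0,0,0],[0.6,0.164,0.071,-0.22,0,0,0],[0.6,0.164,0.071,-0.22,0,0,0],[0.6,0.164,0.071,-0.22,0,0,0],[0.6,0.164,0.071,-0.22,0,0,0],[0.6,0.164,0.071,-0.22,0,0,0]]'
python3 -c "
from h import *
look('w2',['press','bracket_hole','lever_grip','lever_hole','pin','pin_tip'])"
```

```text
time_s: 7.38
position: [0.4412, -0.0013, 0.3249]
tcp_rot: [[-0.983, 0.185, 0.0], [0.185, 0.983, -0.0], [-0.0, -0.0, -1.0]]
force: [-0.3, -0.2, -0.1]
opening: 0.562
grasp_force: 0.0
7.375 [ 0.44124387 -0.00132878  0.32494703] 169.34456199888237 [-4.16504255e-05 -2.02278728e-04 -9.99999979e-01] [-14.7   9.2  99.8  -0.   71.  -94.1] [-0.3 -0.2 -0.1]
[[0.185, 0.953, 0.24, 0.376], [0.983, -0.179, -0.045, 0.012], [0.0, 0.245, -0.97, 0.476], [0.0, 0.0, 0.0, 1.0]]
press 0.25 [ 0.6021 -0.0023  0.0866]
bracket_hole 0.88 [ 0.6101 -0.0067  0.0844]
lever_grip 0.68 [ 0.5859 -0.1046  0.1019]
lever_hole 0.57 [ 0.6024 -0.0024  0.0857]
pin 0.74 [0.4424 0.3543 0.0093]
pin 0.69 [0.3945 0.2494 0.0119]
pin_tip 0.87 [0.3266 0.3544 0.0147]
pin_tip 0.87 [0.3821 0.1572 0.0129]
pin_tip 0.85 [0.5272 0.3118 0.0142]
```

View pics/w2.png

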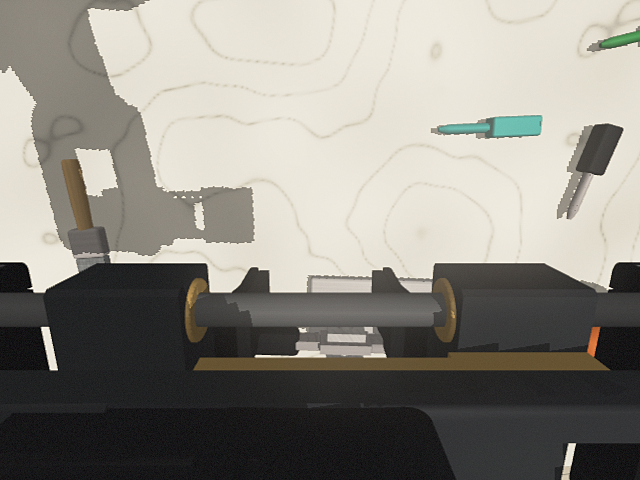

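The wrist view shows the black pin's handle at (600,150) and nose at (572,215); the gripper hides the press. I move over the pin with the tool turned to match its axis, and look from close by.

```bash
python3 -m jog '[[0.6,0.09,0.31,0.105,0,0,16.5],[0.6,0.09,0.31,0.105,0,0,16.5],[0.6,0.09,0.31,0.105,0,0,16.5],[0.6,0.09,0.31,0.105,0,0,16.5],[0.6,0.09,0.31,0.105,0,0,16.5],[0.6,0.09,0.31,0.105,0,0,16.5],[0.6,0.09,0.31,0.105,0,0,16.5],[0.6,0.09,0.31,0.105,0,0,16.5]]'
python3 -c "
from h import *
look('w3',['pin','pin_tip'])
import cv2
f=np.load('w3.npz');d=f['d'];fx,fy,cx,cy=f['K'];M=np.linalg.inv(f['T'])
im=cv2.imread('pics/w3.png')
v,u=np.nonzero((im.max(2)<90)&(d>.25)&(d<.5)&(np.arange(480)[:,None]<262))
z=d[v,u];W=(M[:3,:3]@np.array([(u-cx)/fx*z,(v-cy)/fy*z,z])).T+M[:3,3]
k=(W[:,2]>.018)&(W[:,2]<.03)&(abs(W[:,0]-.443)<.05)&(abs(W[:,1]-.356)<.05);print(k.sum(),np.median(W[k,2]),cv2.minAreaRect((W[k,:2]*1000).astype(np.float32)))
"
```

```text
time_s: 8.72
position: [0.409, 0.3201, 0.2204]
tcp_rot: [[-0.89, 0.456, -0.0], [0.456, 0.89, -0.001], [-0.0, -0.001, -1.0]]
force: [-0.6, -0.9, 0.0]
opening: 0.597
grasp_force: 0.0
8.725 [0.40896483 0.32012681 0.22044144] 152.8852387334241 [-4.38546408e-05 -8.24471286e-04 -9.99999659e-01] [ 25.7  23.1  98.   -0.   58.9 -37.1] [-0.6 -0.9  0. ]
[[0.456, 0.863, 0.218, 0.35], [0.89, -0.442, -0.112, 0.352], [-0.0, 0.244, -0.97, 0.372], [0.0, 0.0, 0.0, 1.0]]
pin 0.98 [0.469  0.5275 0.0168]
pin 0.78 [0.4409 0.3535 0.0084]
pin 0.78 [0.3947 0.2535 0.0125]
pin_tip 0.92 [0.3843 0.1561 0.0124]
pin_tip 0.74 [0.5021 0.4388 0.0127]
1015 0.023871645684428122 ((442.44769287109375, 355.8605041503906), (22.237077713012695, 59.921409606933594), 65.27935028076172)
```

View pics/w3.png

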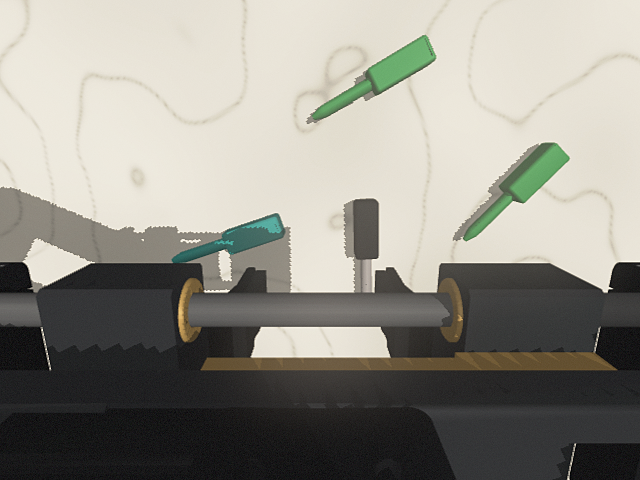

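The close view shows the black handle at (366,228) in line with the tool, its top at 23.9 mm and measuring 60 x 22 mm, with the shaft going down-frame. I grasp it at its centre.

```bash
python3 -m jog '[[0.6,-0.0135,0.047,0.05,0,0,0],[0.6,-0.0135,0.047,0.1,0,0,0],[0.6,-0.0135,0.047,0.15,0,0,0],[0.6,-0.0135,0.047,0.185,0,0,0],[0.6,-0.0135,0.047,0.2,0,0,0],[0.6,-0.0135,0.047,0.205,0,0,0],[0.6,-0.0135,0.047,0.205,0,0,0],[0,-0.0135,0.047,0.205,0,0,0],[0,-0.0135,0.047,0.205,0,0,0],[0,-0.0135,0.047,0.205,0,0,0],[0,-0.0135,0.047,0.205,0,0,0],[0,-0.0135,0.047,0.205,0,0,0],[0,-0.0135,0.047,0.205,0,0,0]]'
```

```text
time_s: 10.5
position: [0.4424, 0.3563, 0.0159]
tcp_rot: [[-0.89, 0.456, 0.0], [0.456, 0.89, 0.0], [-0.0, 0.0, -1.0]]
force: [-1.5, -0.9, 5.2]
opening: 0.274
grasp_force: 29.9
```

Grasped, with the opening at 23.8 mm. I lift it and go to a staging pose 15 mm short of the front ear, aligned with the press x axis.

```bash
python3 -m jog '[[0,0,0,-0.03,0,0,0],[0,0,0,-0.073,0,0,0],[0,-0.188,-0.276,-0.073,0,0,-14.8],[0,-0.188,-0.276,-0.073,0,0,-14.8],[0,-0.188,-0.276,-0.073,0,0,-14.8],[0,-0.188,-0.276,-0.073,0,0,-14.8],[0,-0.188,-0.276,-0.073,0,0,-14.8],[0,-0.188,-0.276,-0.073,0,0,-14.8],[0,-0.188,-0.276,-0.073,0,0,-14.8],[0,-0.188,-0.276,-0.073,0,0,-14.8],[0,-0.188,-0.276,-0.073,0,0,-14.8]]'
python3 - <<'E'
from h import *
import cv2
s=bot.read_state();print(s["position"],s["tcp_rot"].round(4).tolist(),s["opening"])
ims=[]
for c in ["scene","side"]:
    im,d=viewer.capture(c);cv2.imwrite(f"pics/{c}1.png",im);i=viewer.camera_info(c)
    np.savez(f"{c}1.npz",d=d,T=i["world_to_cam"],K=[i["fx"],i["fy"],i["cx"],i["cy"]])
    for t in ["bracket_hole","lever_hole","pin","pin_tip","press","lever_grip"]:
        for r in models.tip_of(c,t)[:5]:
            if abs(r["xyz"][1])<.12: print(c,t,round(r["p"],2),np.round(r["xyz"],4))
    u,v=proj(c,(.575,.005,.085)).astype(int);print(u,v)
    ims.append(cv2.resize(im[v-50:v+50,u-65:u+65],None,fx=6,fy=6,interpolation=3))
    cv2.imwrite(f"pics/c_{c}.png",ims[-1][:,:])
cv2.imwrite("pics/cc.png",cv2.resize(np.vstack(ims),(390*1,600)))
E
```

```text
time_s: 11.88
position: [0.4833, 0.0262, 0.0884]
tcp_rot: [[-0.977, 0.212, -0.001], [0.212, 0.977, 0.0], [0.001, 0.0, -1.0]]
force: [-0.2, 0.7, -2.2]
opening: 0.273
grasp_force: 29.9
[0.48326687 0.02618855 0.08838409] [[-0.9773, 0.2117, -0.0008], [0.2117, 0.9773, 0.0003], [0.0009, 0.0001, -1.0]] 0.2728889195938722
scene bracket_hole 0.87 [ 0.6093 -0.0037  0.0845]
scene lever_hole 0.75 [ 0.611  -0.0053  0.0883]
scene pin 0.78 [0.4817 0.0295 0.0848]
scene pin_tip 0.51 [0.5744 0.0077 0.0853]
scene press 0.87 [0.6152 0.0531 0.0029]
scene lever_grip 0.83 [ 0.589  -0.0969  0.0976]
321 279
side bracket_hole 0.58 [ 6.04e-01 -2.00e-04  8.27e-02]
side lever_hole 0.94 [ 0.607  -0.0036  0.0867]
side pin 0.72 [0.4881 0.0282 0.086 ]
side pin_tip 0.8 [0.5783 0.0051 0.0847]
side press 0.86 [ 0.6168  0.0495 -0.0014]
side lever_grip 0.78 [ 0.5861 -0.1049  0.0967]
309 215
```

View pics/c_side.png

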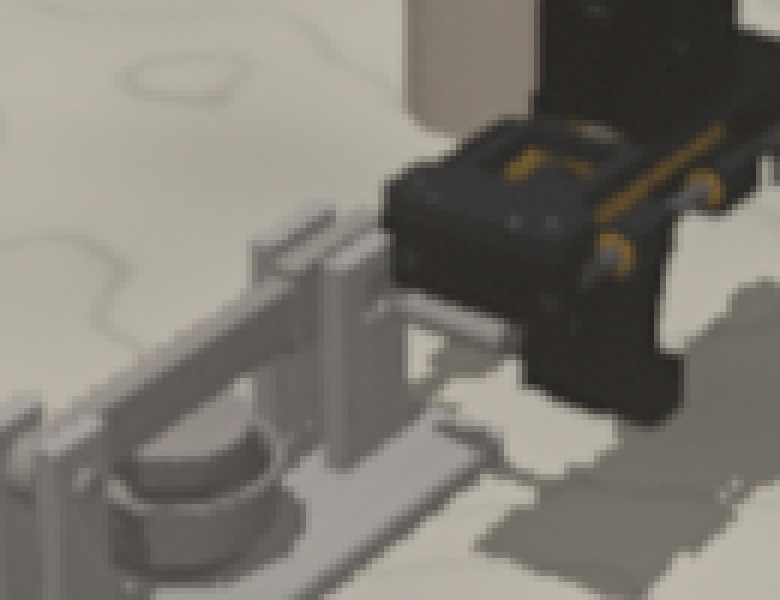

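View pics/c_scene.png

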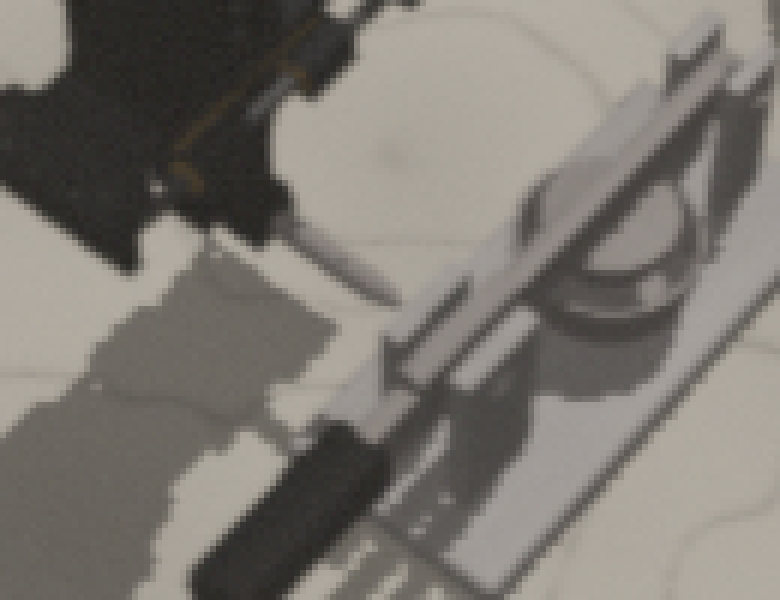

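Both crops show the pin level and just short of the front ear: nose at about (398,300) in the scene crop, shaft (385-515,310-340) in the side crop, lever lying between the ears. Next I measure the lateral offset of the pin axis relative to the ears from the depth clouds.

Run:
```python
from h import *
import cv2
yaw=np.radians(-12.3);X=np.array([np.cos(yaw),np.sin(yaw)]);Y=np.array([-X[1],X[0]])
O=np.array([.621,.050])
for c in ["scene1","side1"]:
    f=np.load(c+".npz");d=f["d"];fx,fy,cx,cy=f["K"];M=np.linalg.inv(f["T"])
    v,u=np.nonzero((d>.3));z=d[v,u];W=(M[:3,:3]@np.array([(u-cx)/fx*z,(v-cy)/fy*z,z])).T+M[:3,3]
    a=(W[:,:2]-O)@X*1e3;b=(W[:,:2]-O)@Y*1e3;h=W[:,2]*1e3
    def show(n,m):
        if m.sum(): print(c,n,m.sum(),"x",np.percentile(a[m],[2,50,98]).round(1),"y",np.percentile(b[m],[2,50,98]).round(1),"z",np.percentile(h[m],[2,50,98]).round(1))
    T=(h>98)&(h<112)&(abs(b+55)<32)
    show("front top",T&(a>-28)&(a<-9)); show("rear top",T&(a>9)&(a<28))
    show("post tops",(h>98)&(h<112)&(abs(b-120)<30)&(abs(a)<50))
    show("lever",(h>85)&(h<112)&(b>-20)&(b<90)&(abs(a)<14))
    for x0 in (-75,-65,-55,-47): show(f"shaft{x0}",(a>x0)&(a<x0+9)&(abs(b+55)<14)&(abs(h-85)<12))
    g=(abs(a)<60)&(h>8)&(h<22)&(b>-130)&(b<180);show("plate",g)
```

```text
scene1 front top 95 x [-23.7 -17.5 -12.7] y [-77.5 -57.2 -33.9] z [ 98.7 104.8 108.7]
scene1 rear top 96 x [11.3 16.5 21.5] y [-77.9 -56.9 -34. ] z [ 98.5 104.5 108.5]
scene1 post tops 135 x [-17.8   0.6  17.7] y [ 92.2 113.  132.8] z [ 98.2 102.5 108. ]
scene1 lever 248 x [-6.8  1.5  5.3] y [-18.5  33.2  86.6] z [ 86.5  98.1 101.9]
scene1 shaft-75 17 x [-73.9 -70.9 -67. ] y [-58.8 -55.1 -48.1] z [84.2 88.8 92.9]
scene1 shaft-65 16 x [-64.7 -60.6 -56.4] y [-58.6 -56.5 -47.4] z [84.3 89.5 93. ]
scene1 shaft-55 18 x [-54.1 -50.7 -46.5] y [-58.2 -54.4 -47.9] z [83.4 87.9 93.2]
scene1 shaft-47 16 x [-45.9 -42.5 -38.2] y [-57.4 -53.6 -47.8] z [84.  87.9 91.6]
scene1 plate 1845 x [-53.1  28.4  53.5] y [-98.9   5.1 142.3] z [10.4 15.2 20.1]
side1 front top 88 x [-27.2 -20.5  -9.2] y [-74.8 -46.3 -25.5] z [ 98.4 103.6 107.8]
side1 rear top 56 x [ 9.1 12.9 19.6] y [-76.6 -50.2 -30.1] z [ 98.5 104.3 108. ]
side1 post tops 169 x [-24.   -2.7  14.5] y [ 94.  120.8 136.4] z [ 98.3 102.9 108.1]
side1 lever 298 x [-12.4  -8.5   1.8] y [-17.7  38.3  88.6] z [ 85.5  97.1 102.6]
side1 shaft-75 18 x [-73.8 -70.9 -66.5] y [-55.8 -49.9 -46.6] z [81.4 87.6 93.3]
side1 shaft-65 22 x [-64.6 -59.5 -56.1] y [-56.8 -48.6 -41.9] z [81.  89.7 92.9]
side1 shaft-55 12 x [-54.1 -50.8 -46.6] y [-51.2 -49.3 -45.4] z [81.5 87.  92.3]
side1 shaft-47 10 x [-46.1 -44.5 -38.6] y [-54.2 -49.6 -47.3] z [84.6 87.6 91.1]
side1 plate 1670 x [-59.3 -33.9  44.2] y [-90.4  72.8 151.1] z [ 8.8 15.6 20.1]
```

The ears' centre reads y' = -55.8 mm and the pin axis sits at y' ≈ -52.6 to -53.4. I correct by about 3 mm in y and enter the front ear slowly.

```bash
python3 -m jog '[[0,0,-0.003,-0.0005,0,0,0],[0,-0.008,-0.003,-0.0005,0,0,0],[0,-0.013,-0.003,-0.0005,0,0,0],[0,-0.016,-0.003,-0.0005,0,0,0],[0,-0.019,-0.003,-0.0005,0,0,0],[0,-0.021,-0.003,-0.0005,0,0,0],[0,-0.021,-0.003,-0.0005,0,0,0]]'
python3 -c "
from h import *
s=bot.read_state();print(s['force'],s['moment'],s['position'],s['opening'])"
```

```text
time_s: 13.45
position: [0.5038, 0.0175, 0.089]
tcp_rot: [[-0.977, 0.213, 0.0], [0.213, 0.977, -0.0], [-0.0, -0.0, -1.0]]
force: [0.7, -0.3, -1.1]
opening: 0.273
grasp_force: 29.9
[ 0.72882841 -0.31460362 -1.14079971] [ 0.1024732  -0.13162126  0.06252383] [0.50378826 0.01751718 0.08904283] 0.27312801862397457
```

No contact force; I continue.

```bash
python3 -m jog '[[0,-0.004,0,0,0,0,0],[0,-0.008,0,0,0,0,0],[0,-0.011,0,0,0,0,0],[0,-0.011,0,0,0,0,0]]'; python3 -m jog '[[0,-0.004,0,0,0,0,0],[0,-0.008,0,0,0,0,0],[0,-0.011,0,0,0,0,0],[0,-0.011,0,0,0,0,0]]'
```

```text
time_s: 13.95
position: [0.5148, 0.0151, 0.0891]
tcp_rot: [[-0.977, 0.214, 0.0], [0.214, 0.977, -0.0], [-0.0, 0.0, -1.0]]
force: [-0.3, 0.2, -1.9]
opening: 0.271
grasp_force: 29.9
time_s: 14.45
position: [0.5255, 0.0127, 0.0891]
tcp_rot: [[-0.977, 0.214, 0.0], [0.214, 0.977, -0.0], [-0.0, 0.0, -1.0]]
force: [0.3, 0.4, -2.2]
opening: 0.278
grasp_force: 29.9
```

```bash
python3 -m jog '[[0,-0.004,0,0,0,0,0],[0,-0.008,0,0,0,0,0],[0,-0.012,0,0,0,0,0],[0,-0.014,0,0,0,0,0],[0,-0.014,0,0,0,0,0]]'; python3 -m jog '[[0,-0.004,0,0,0,0,0],[0,-0.008,0,0,0,0,0],[0,-0.012,0,0,0,0,0],[0,-0.015,0,0,0,0,0],[0,-0.015,0,0,0,0,0]]'
```

```text
time_s: 15.08
position: [0.539, 0.0098, 0.089]
tcp_rot: [[-0.977, 0.214, 0.0], [0.214, 0.977, 0.0], [-0.0, 0.0, -1.0]]
force: [-0.1, 0.7, -0.8]
opening: 0.272
grasp_force: 29.9
time_s: 15.7
position: [0.5537, 0.0066, 0.089]
tcp_rot: [[-0.977, 0.214, 0.0], [0.214, 0.977, 0.0], [-0.0, 0.0, -1.0]]
force: [-1.1, 0.5, -0.8]
opening: 0.273
grasp_force: 29.9
```

```bash
python3 -m jog '[[0,-0.002,0,0,0,0,0],[0,-0.003,0,0,0,0,0],[0,-0.003,0,0,0,0,0]]'
python3 - <<'E'
from h import *
import cv2
for c in ["scene","side"]:
    im,d=viewer.capture(c);cv2.imwrite(f"pics/{c}2.png",im)
    for t in ["bracket_hole","lever_hole","pin","pin_tip","lever_grip"]:
        for r in models.tip_of(c,t)[:5]:
            if abs(r["xyz"][1])<.12: print(c,t,round(r["p"],2),np.round(r["xyz"],4))
a=cv2.resize(cv2.imread("pics/scene2.png")[230:330,260:390],(390,300),interpolation=3);b=cv2.resize(cv2.imread("pics/side2.png")[160:260,240:370],(390,300),interpolation=3)
cv2.imwrite("pics/cc2.png",np.hstack([a,b]))
E
```

```text
time_s: 16.08
position: [0.5542, 0.0065, 0.0887]
tcp_rot: [[-0.977, 0.214, -0.005], [0.214, 0.977, 0.001], [0.005, -0.0, -1.0]]
force: [-4.6, 1.0, 1.5]
opening: 0.269
grasp_force: 29.9
scene bracket_hole 0.67 [ 0.6129 -0.0058  0.0849]
scene lever_hole 0.73 [ 0.6092 -0.0051  0.0867]
scene lever_hole 0.72 [0.5546 0.0074 0.0868]
scene pin_tip 0.5 [ 0.6434 -0.0165  0.0861]
scene lever_grip 0.62 [ 0.5824 -0.0959  0.0968]
side bracket_hole 0.75 [0.6044 0.0015 0.0814]
side bracket_hole 0.57 [ 0.5866 -0.1004  0.0978]
side lever_hole 0.95 [ 0.6094 -0.0033  0.0899]
side pin 0.46 [0.5604 0.008  0.0849]
side lever_grip 0.69 [ 0.5862 -0.0999  0.0944]
```

View pics/cc2.png

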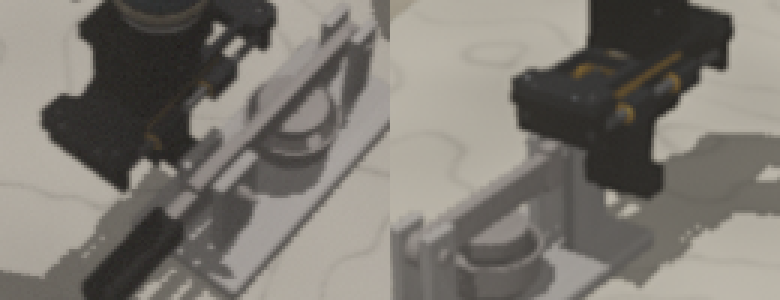

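Resistance starts with the shoulder about at the ear (5 N). I press a little further to seat it.

```bash
python3 -m jog '[[0,-0.0015,0,0,0,0,0],[0,-0.003,0,0,0,0,0],[0,-0.003,0,0,0,0,0]]'; python3 -m jog '[[0,-0.0015,0,0,0,0,0],[0,-0.003,0,0,0,0,0],[0,-0.003,0,0,0,0,0]]'
```

```text
time_s: 17.05
position: [0.5544, 0.0066, 0.0883]
tcp_rot: [[-0.977, 0.213, -0.011], [0.213, 0.977, 0.002], [0.011, -0.0, -1.0]]
force: [-8.0, 2.0, 3.6]
opening: 0.274
grasp_force: 29.9
time_s: 17.42
position: [0.5546, 0.0067, 0.0881]
tcp_rot: [[-0.977, 0.213, -0.017], [0.213, 0.977, 0.003], [0.017, -0.0, -1.0]]
force: [-12.6, 3.6, 5.5]
opening: 0.273
grasp_force: 30.0
```

It is a solid stop with the shoulder on the ear and hardly any TCP travel. I relax the push, open, go straight up and check the pin.

```bash
python3 -m jog '[[0,0.004,0,0,0,0,0],[0,0.0075,0,0,0,0,0],[0,0.0075,0,0,0,0,0]]'; python3 -m jog '[[0.55,0,0,0,0,0,0],[0.55,0,0,0,0,0,0],[0.55,0,0,0,0,0,0],[0.55,0,0,0,0,0,0],[0.55,0,0,0,0,0,0],[0.55,0,0,-0.03,0,0,0],[0.55,0,0,-0.08,0,0,0],[0.55,0,0,-0.14,0,0,0],[0.55,0.1,0,-0.2,0,0,0],[0.55,0.15,0,-0.2,0,0,0],[0.55,0.15,0,-0.2,0,0,0],[0.55,0.15,0,-0.2,0,0,0]]'
python3 - <<'E'
from h import *
import cv2
yaw=np.radians(-12.3);X=np.array([np.cos(yaw),np.sin(yaw)]);Y=np.array([-X[1],X[0]]);O=np.array([.621,.050])
for c in ["scene","side"]:
    im,d=viewer.capture(c);cv2.imwrite(f"pics/{c}3.png",im)
    i=viewer.camera_info(c);M=np.linalg.inv(i["world_to_cam"])
    v,u=np.nonzero(d>.3);z=d[v,u];W=(M[:3,:3]@np.array([(u-i["cx"])/i["fx"]*z,(v-i["cy"])/i["fy"]*z,z])).T+M[:3,3]
    a=(W[:,:2]-O)@X*1e3;b=(W[:,:2]-O)@Y*1e3;h=W[:,2]*1e3
    for n,m in dict(handle=(abs(b+55)<14)&(a>-110)&(a<-25)&(h>70)&(h<102)&(im[v,u].max(1)<90),front=(h>99)&(h<112)&(abs(b+55)<25)&(a>-28)&(a<-9),nose=(abs(b+55)<12)&(a>24)&(a<60)&(abs(h-85)<12)).items():
        if m.sum(): print(c,n,m.sum(),np.percentile(a[m],[1,50,99]).round(1),np.percentile(b[m],[2,50,98]).round(1),np.percentile(h[m],[2,50,98]).round(1))
    for t in ["pin","pin_tip","lever_hole","lever_grip"]:
        for r in models.tip_of(c,t)[:5]:
            if abs(r["xyz"][1])<.12: print(c,t,round(r["p"],2),np.round(r["xyz"],4),np.round((r["xyz"][:2]-O)@np.c_[X,Y],4))
a=cv2.resize(cv2.imread("pics/scene3.png")[230:330,260:360],(400,400),interpolation=3);b=cv2.resize(cv2.imread("pics/side3.png")[160:260,260:360],(400,400),interpolation=3)
cv2.imwrite("pics/cc3.png",np.hstack([a,b]))
E
```

```text
time_s: 17.8
position: [0.5544, 0.0066, 0.0889]
tcp_rot: [[-0.977, 0.214, -0.001], [0.214, 0.977, 0.0], [0.001, 0.0, -1.0]]
force: [-3.8, 1.7, -1.8]
opening: 0.271
grasp_force: 30.0
time_s: 19.3
position: [0.4059, 0.0391, 0.2898]
tcp_rot: [[-0.977, 0.213, 0.001], [0.213, 0.977, -0.0], [-0.001, 0.0, -1.0]]
force: [0.3, 0.1, -0.4]
opening: 0.549
grasp_force: 0.0
scene handle 233 [-83.2 -57.  -31.2] [-68.5 -61.7 -45.9] [74.3 89.9 96.1]
scene front 91 [-24.2 -17.7 -12.8] [-76.3 -55.7 -34. ] [100.  105.  108.9]
scene nose 23 [24.3 29.3 36.7] [-61.3 -57.5 -53.2] [87.7 91.9 95. ]
scene pin 0.5 [0.5548 0.0088 0.0789] [-0.0559 -0.0544]
scene pin_tip 0.83 [ 0.6447 -0.0102  0.0896] [ 0.036  -0.0538]
scene lever_hole 0.77 [ 0.6085 -0.0037  0.0856] [-0.0008 -0.0551]
scene lever_grip 0.73 [ 0.5854 -0.1014  0.0951] [-0.0025 -0.1555]
side handle 291 [-89.1 -61.4 -28.1] [-63.4 -46.9 -41.4] [71.2 87.7 95.4]
side front 92 [-27.8 -21.7  -9.4] [-75.6 -51.9 -31. ] [ 99.4 104.4 108.4]
side pin 0.87 [0.5566 0.0089 0.0768] [-0.0542 -0.0539]
side lever_hole 0.78 [ 0.6076 -0.0012  0.0891] [-0.0022 -0.0529]
side lever_hole 0.26 [ 0.5885 -0.1022  0.0967] [ 0.0007 -0.1556]
side lever_grip 0.74 [ 0.5858 -0.1027  0.0951] [-0.0019 -0.1567]
```

View pics/cc3.png

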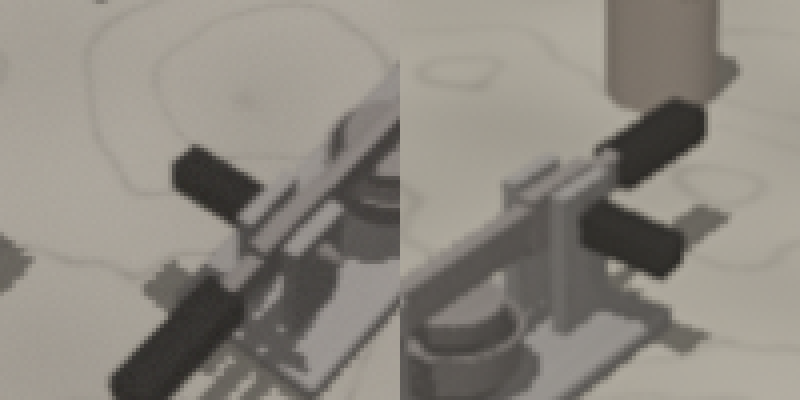

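The pictures show the handle flush at the front ear in both views (scene crop (240,205), side crop (590,220)), drooping slightly within the hole clearance. Its far end is 59 to 61 mm from the ear face, where 60 is home. As insurance I give the handle's end a gentle push with closed fingers.

```bash
python3 -m jog '[[0,-0.05,0.001,0.05,0,0,0],[0,-0.092,0.001,0.1,0,0,0],[0,-0.092,0.001,0.15,0,0,0],[0,-0.092,0.001,0.2,0,0,0],[0,-0.092,0.001,0.212,0,0,0],[0,-0.1,0.001,0.212,0,0,0],[0,-0.107,0.001,0.212,0,0,0],[0,-0.107,0.001,0.212,0,0,0]]'; python3 -m jog '[[0,-0.003,0,0,0,0,0],[0,-0.006,0,0,0,0,0],[0,-0.006,0,0,0,0,0]]'
```

```text
time_s: 20.8
position: [0.5139, 0.0163, 0.0786]
tcp_rot: [[-0.977, 0.213, 0.002], [0.213, 0.977, -0.0], [-0.002, -0.0, -1.0]]
force: [-1.6, -0.6, 1.1]
opening: 0.005
grasp_force: 0.9
time_s: 21.18
position: [0.514, 0.0162, 0.0775]
tcp_rot: [[-0.977, 0.213, -0.01], [0.213, 0.977, 0.002], [0.01, -0.001, -1.0]]
force: [-10.2, 1.0, 6.8]
opening: 0.002
grasp_force: 4.7
```

10 N on the handle's end gives no movement, so the pin is home. I retreat clear, check once more and hand in.

```bash
python3 -m jog '[[0,0.02,0,0,0,0,0],[0,0.04,0,0,0,0,0],[0,0.06,0,-0.05,0,0,0],[0,0.08,0,-0.11,0,0,0],[0,0.08,0,-0.17,0,0,0],[0,0.08,0,-0.2,0,0,0],[0,0.08,0,-0.2,0,0,0],[0,0.08,0,-0.2,0,0,0]]'
python3 - <<'E'
from h import *
import cv2
yaw=np.radians(-12.3);X=np.array([np.cos(yaw),np.sin(yaw)]);Y=np.array([-X[1],X[0]]);O=np.array([.621,.050])
for c in ["scene","side"]:
    im,d=viewer.capture(c);cv2.imwrite(f"pics/{c}4.png",im)
    for t in ["pin","pin_tip","lever_grip","brush","mug","fruit_bowl"]:
        for r in models.tip_of(c,t)[:5]:
            if t[:3]!="pin" or abs(r["xyz"][1])<.12: print(c,t,round(r["p"],2),np.round(r["xyz"],4),np.round((r["xyz"][:2]-O)@np.c_[X,Y],4))
cv2.imwrite("pics/cc4.png",np.hstack([cv2.resize(cv2.imread(f"pics/{c}4.png")[y:y+100,260:360],(400,400),interpolation=3) for c,y in (("scene",230),("side",160))]))
E
```

```text
time_s: 22.18
position: [0.4407, 0.0323, 0.2768]
tcp_rot: [[-0.977, 0.214, 0.001], [0.214, 0.977, -0.0], [-0.001, 0.0, -1.0]]
force: [-0.1, -1.1, 0.1]
opening: 0.002
grasp_force: 0.0
scene pin 0.75 [0.5534 0.0096 0.0804] [-0.0574 -0.0539]
scene pin 0.55 [ 0.6456 -0.0112  0.0927] [ 0.0371 -0.0546]
scene pin_tip 0.77 [ 0.6431 -0.0103  0.0908] [ 0.0344 -0.0542]
scene lever_grip 0.93 [ 0.5843 -0.0989  0.0947] [-0.0041 -0.1533]
scene brush 0.57 [ 0.4244 -0.3199  0.0021] [-0.1133 -0.4033]
scene mug 0.62 [ 6.745e-01 -3.407e-01  3.000e-04] [ 0.1355 -0.3703]
scene mug 0.19 [ 0.4242 -0.3179 -0.0005] [-0.1139 -0.4014]
scene fruit_bowl 0.97 [0.7062 0.3411 0.0014] [0.0212 0.3026]
side pin 0.55 [0.556  0.0099 0.0809] [-0.055 -0.053]
side lever_grip 0.77 [ 0.5849 -0.1042  0.0938] [-0.0024 -0.1584]
side brush 0.75 [ 0.4235 -0.3156 -0.0006] [-0.1151 -0.3993]
side mug 0.68 [ 0.6691 -0.3387 -0.002 ] [ 0.1298 -0.3695]
side fruit_bowl 0.84 [ 7.063e-01  3.444e-01 -2.000e-04] [0.0206 0.3058]
```

View pics/cc4.png

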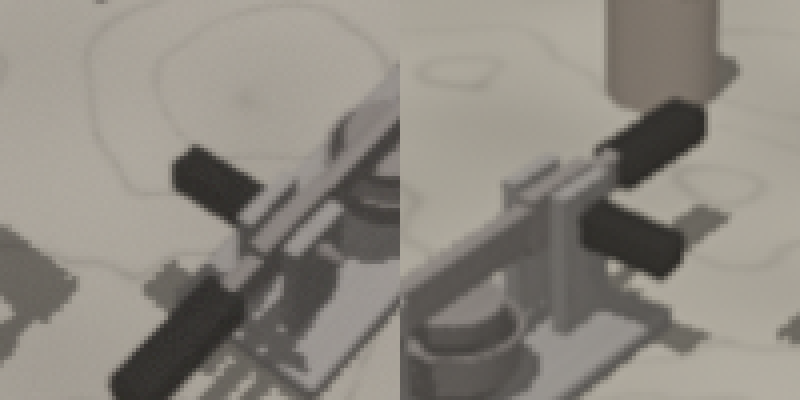

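The pin sits flush at the front ear in both views and nothing else has moved. Relative to the lever (x' ≈ -3 mm), the handle centre is at about -53 mm, where -52 is home.

```bash
python3 -c "
from rig import workorder
print(workorder.hand_in())"
```

```text
the job is handed in; nothing more can be done
None
```

The job is handed in at about 22 s on the robot's clock: the lever is fully down, the pin is home against the front ear to within about 1 mm by measurement with its handle drooping slightly in the hole's clearance, and the brush, fruit bowl and mug show no movement beyond measuring error.

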